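# Clamp the carving blank in the bench vise

### The job

Two low bench vises with cranks on top stand on the table. Find the one with the wooden carving blank lying between its jaws, and crank its handle clockwise (seen from above) until the sliding jaw holds the blank firmly against the fixed jaw, flat on the bed and square between the jaws. Then let go of the handle.

Things in the scene. Friction and masses are not known exactly. Their poses are not given: they have to be found in the camera images.
- vise: Grey vise holding the blank, fixed to the table, 275 x 100 mm, jaws 90 mm wide, tops 70 mm up. An identical empty vise stands near. Origin: on the table under the crank's upright axis; x runs along the vise to the fixed jaw, whose face is at x = 165 mm; z up. Round the origin a 75 mm square gearbox, top 92 mm up, crank above it. Bed between the jaws 25 mm up.
- knob_mid (a point): Middle of the black upright crank knob, 22 mm thick, 45 mm high (105 to 150 mm above the table), free to spin on its pin, so it can be pinched while carried round. It circles the vise's origin at radius 60 mm; crank arm below it, 93 to 104 mm up. Clockwise from above closes: 30 mm of jaw travel a turn, 4 to 7 N. Stays where left; hard stop 9 mm of slide travel after the jaw meets the blank.
- jaw: Steel plate of the sliding jaw, 10 x 90 x 42 mm. Its axes are the vise's; its clamping face lies 81 mm from this origin along +x (the origin is near the crank axis). Starts 24 to 34 mm too wide for the blank. Sits on springs on a cranked slide: once stopped by the blank it presses with 6 N, and 2 N more per mm that the slide goes on, while the plate stays put.
- block: Wooden carving blank with a shallow leaf relief on top: 50 mm along x (across the jaws), 90 mm along y, 45 mm high plus 3 mm relief, 0.1 to 0.2 kg. Lies loose on the vise's bed between the jaws, a little askew. Origin: centre of its underside.
There are look-alikes about, which are no part of the job. What is shaped like the block but blue, red or yellow is not meant.

How it is judged:
By the outcome, as a careful person would: the job done as asked, in the order asked, and still so for the second after the job is handed in, with the robot touching nothing.
It also fails if it takes over 45 s, if anything falls off the work surface, if the arm or the gripper's body presses on something with over 40 N, if the wrist force passes 120 N, or if a joint passes its speed limit or range.

### The arm

A 7-joint arm with a two-finger parallel gripper is mounted at the origin on the work surface. World frame = base frame: x ahead of the robot, y to its left, z up, the work surface at z = 0. Lengths are in m, angles in rad, forces in N, time in s.
With the tool pointing down it reaches from about 0.4 to 0.85 m from the base axis. Payload 10.4 kg.
Tool frame: the origin (TCP) lies on the mounting face of the last link; the fingertips stand r.tips_ahead ahead of it and the grasp point (between the pads) lies 164 mm ahead of it (r.tips_ahead is the distance from the TCP to the fingertips, in m); z points along the fingers, y is the line along which they close (so a half turn about z gives the same grasp; the last joint's range is limited). The gripper opens to 87 mm and grips with 3 to 60 N. Pads are 19 mm wide; open, the fingers measure 117 mm over their backs; the gripper's body (75 mm by 190 mm) begins 51 mm behind the grasp point.
Start: joints at [-1.157, 0.332, -0.065, 1.46, 0.022, 1.35, -0.088], TCP at [0.264, 0.566, 0.405] pointing down, gripper open.
Joint ranges: [-2.6, 2.6], [-0.5, 2.12], [-1.47, 1.34], [0.16, 2.42], [-1.27, 4.41], [0.06, 2.06], [-2.6, 2.6]. Speed limits (rad/s): [2.22, 2.22, 2.79, 2.79, 3.14, 3.14, 3.14].

### API

Orientations are given as a unit quaternion [x, y, z, w].
In Python, from bench import telemetry, imaging, job, r gives the robot as it stands.
- The arm moves only by the tool move_arm, never from a script. Its argument "steps" is a list of rows, each an object of numbers: "dx", "dy", "dz": the shift along the tool's x, y, z in cm; "spin": the turn about the tool's z in rad. In form: [{"dx": .., "dy": .., "dz": .., "spin": ..}, ...]. A call has 1 to 12 rows; each row shifts and turns the commanded pose from where the row before left it, along the tool's axes as they then stand; what a row does not reach is not made up. A row lasts 1/10 s, in which the tool goes at most 50 mm and 8.59 degrees, less where a joint would pass 70% of its speed; a pose out of reach is approached as far as the arm can. A call with a gripper value outside its range is refused whole. "claw" is the finger opening in cm, from 0 to 8.7, set as the call begins (left out, the last holds). The fingers move at their own pace and stop on an object; "squeeze" is the grip in N (left out, the last holds). Time passes only in rows, so rows that do not move let the fingers close. It gives the time, the measured TCP pose, the force, the opening and the grip force at its end, in the units of the state.
- telemetry.read_state(): the state, without advancing time (a new reading comes with each control period).
- imaging.camera(name): name is "scene" or "top" or "wrist"; returns a dict with "img" (480x640x3 uint8, red, green, blue), "camera_matrix" (3x3 intrinsics, pixels), "R" (3x3) and "t" (3): a world point X has camera coordinates R X + t. Camera axes: x right, y down, z forward; pixel columns grow to the right and rows downward; lengths in m; the calibration is good to about 2 mm. A picture is of the moment at which its call begins. There is no depth.
- job.close_job(): hands the job in; it is judged then, once.
The state is a dict: "time": time; "joint_positions": joint angles; "joint_vel": joint speeds; "joint_torque": joint torques, N m; "ee_pos": TCP position; "eef_rot": TCP orientation; "ft_force": force on the tool from outside, world axes, zero at the start; "torque": the same for the moment, N m; "width": finger opening in m; "grip_force": force on a finger pad.
Only numpy, scipy, OpenCV 4.12 (cv2) and the standard library are available. Lean on these libraries where they do the work, as an engineer would, in place of code of your own. Each camera call takes 0.05 s, during which the arm holds its last target. There are 200 camera calls.

## Working session

There is one attempt and no reset: what is moved stays moved. The work goes in short steps, Python scripts to look and compute and a tool call to move; the robot and the scene stay as the last step left them, time stands still between calls to the robot, and variables do not carry over. Pictures are saved under pics/ and viewed, at most 10 in all, crops included, and the job is handed in when it is done.

Besides the shell and the picture viewer there is one more tool, called after ">>>" by a JSON object that holds its "api" and its "payload". move_arm: Moves the arm, as the interface text tells. Its arguments: {"type":"object","properties":{"steps":{"type":"array","items":{"type":"object","properties":{"dx":{"type":"number"},"dy":{"type":"number"},"dz":{"type":"number"},"spin":{"type":"number"}}}},"claw":{"type":"number"},"squeeze":{"type":"number"}},"required":["steps"]}

```bash
mkdir -p pics; ls
python3 - <<'E'
from bench import telemetry, imaging, job, r
import cv2,pickle,numpy as np
s=telemetry.read_state(); print(s, r.tips_ahead)
d={}
for n in("scene","top"):
    c=imaging.camera(n); d[n]=c; cv2.imwrite(f"pics/{n}0.png",c["img"][:,:,::-1]); print(n,c["camera_matrix"],c["R"],c["t"])
pickle.dump(d,open("c0.pkl","wb"))
E
```

```text
pics
{'time': 0.0, 'joint_positions': array([-1.15659492,  0.33288368, -0.064684  ,  1.46093286,  0.0216262 ,
        1.34989883, -0.08849928]), 'joint_vel': array([ 0.00125901,  0.00082747,  0.00097745, -0.00053933, -0.00153904,
        0.00095831,  0.0008637 ]), 'joint_torque': array([-3.83154693e-04, -6.23255253e+01,  2.44348141e-02, -3.89897847e+01,
       -6.15155837e-02,  3.99844826e-02,  1.14194181e-04]), 'ee_pos': array([0.26435577, 0.56620303, 0.40395039]), 'eef_rot': array([ 2.16662604e-01,  9.76246284e-01, -7.05201332e-04, -1.07129027e-04]), 'ft_force': array([-0.67900349,  0.10857592, -0.52397592]), 'torque': array([-0.00710212, -0.02846738, -0.07632165]), 'grip_force': 0.0, 'width': 0.08712730154342203} 0.1822
scene [[516.96815168   0.         316.95581449]
 [  0.         516.96815168 240.65934132]
 [  0.           0.           1.        ]] [[ 0.76023479  0.64940089  0.01793162]
 [ 0.50993188 -0.57940605 -0.63581294]
 [-0.4025078   0.49251103 -0.77163486]] [-0.31627345 -0.21206112  1.48500443]
top [[568.92882265   0.         312.10813038]
 [  0.         568.92882265 244.06686205]
 [  0.           0.           1.        ]] [[-0.01210078 -0.99981893 -0.0146861 ]
 [-0.98677651  0.01431448 -0.16145347]
 [ 0.16163446  0.01253818 -0.98677105]] [-0.034061    0.49440427  1.07992803]
```

View pics/top0.png

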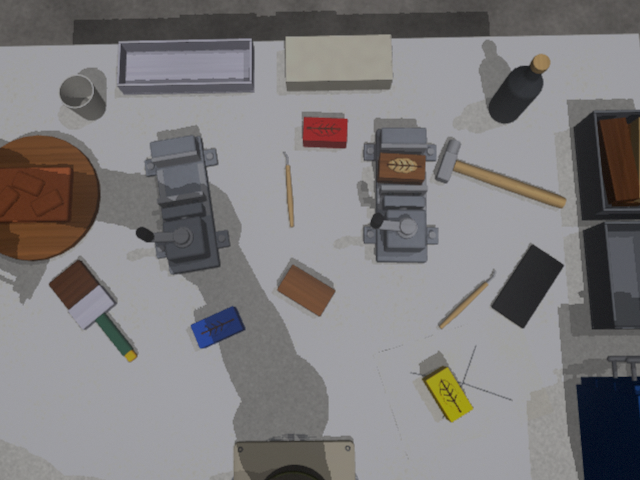

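View pics/scene0.png

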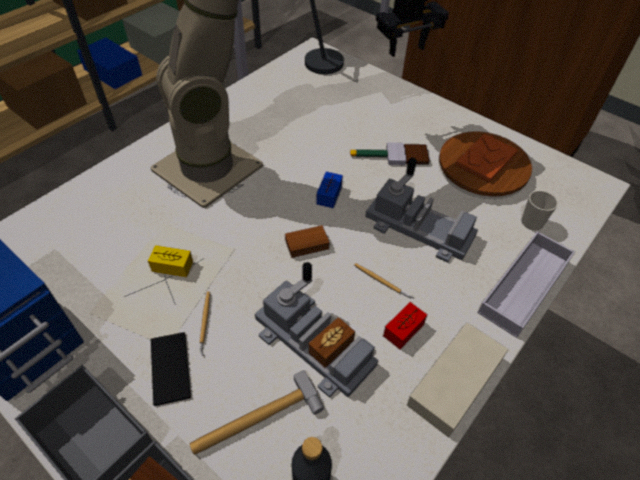

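The top view shows the blank at (402,167) in the right-hand vise, with its knob at (377,221) and crank hub near (408,228). The left vise is empty. The scene view agrees: blank at (332,341), knob at (307,272), hub at (290,293).

```bash
cat > h.py <<'E'
import numpy as np
def ray(c,u,v,z):
    K,R,t=c["camera_matrix"],c["R"],c["t"]
    o=-R.T@t; d=R.T@np.linalg.solve(K,[u,v,1.]); return (o+d*(z-o[2])/d[2])
def tri(c1,p1,c2,p2):
    A=[];b=[]
    for c,p in((c1,p1),(c2,p2)):
        o=-c["R"].T@c["t"]; d=c["R"].T@np.linalg.solve(c["camera_matrix"],[*p,1.]); d/=np.linalg.norm(d)
        P=np.eye(3)-np.outer(d,d); A.append(P); b.append(P@o)
    return np.linalg.lstsq(np.vstack(A),np.hstack(b),rcond=None)[0]
def proj(c,X):
    q=c["camera_matrix"]@(c["R"]@np.asarray(X)+c["t"]); return q[:2]/q[2]
E
python3 - <<'E'
import pickle,cv2,numpy as np
from h import *
d=pickle.load(open("c0.pkl","rb"))
T=d["top"]["img"];S=d["scene"]["img"]
a=cv2.resize(T[115:275,340:480],None,fx=3.7,fy=3.7,interpolation=cv2.INTER_CUBIC)
b=cv2.resize(S[255:395,245:385],None,fx=2,fy=2,interpolation=cv2.INTER_CUBIC)
out=np.zeros((592,800,3),np.uint8); out[:a.shape[0],:a.shape[1]]=a; out[:280,520:800]=b
cv2.imwrite("pics/crop1.png",out[:,:,::-1])
for n,(x0,y0,x1,y1) in(("top",(365,205,400,235)),("scene",(295,255,320,290))):
    I=d[n]["img"][y0:y1,x0:x1].max(2); m=(I<50).astype(np.uint8)
    k,l,st,ce=cv2.connectedComponentsWithStats(m)
    i=1+np.argmax(st[1:,4]); p=ce[i]+[x0,y0]; print(n,st[i],p); d[n]["k"]=p
print(tri(d["top"],d["top"]["k"],d["scene"],d["scene"]["k"]), ray(d["top"],*d["top"]["k"],.1275), ray(d["scene"],*d["scene"]["k"],.1275))
E
```

```text
top [  6   8  13  15 127] [376.43307087 220.02362205]
scene [  8   8   8  19 139] [306.56115108 271.94244604]
[ 0.521863   -0.16015694  0.12656762] [ 0.52224631 -0.15947518  0.1275    ] [ 0.52177062 -0.16128978  0.1275    ]
```

View pics/crop1.png

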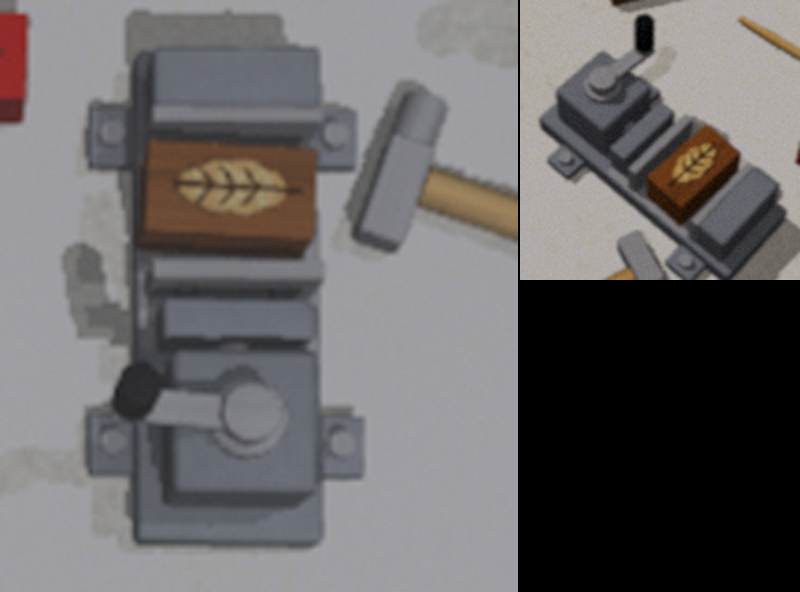

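The crop puts the hub at about (252,412), the gearbox top at x 175–320 and y 350–490, and the blank slightly askew. Two views give a knob centre of (0.522, -0.160, 0.127), and the expected height is 0.1275. Next I turn the tool so that tool x = world y and tool y = world x.

Run:
```python
import pickle
from h import *
d=pickle.load(open("c0.pkl","rb"));c=d["top"]
f=lambda u,v,z:ray(c,340+u/3.7,115+v/3.7,z).round(4)
for z in(.108,.115,.12):
    h=f(252,410,z); print(z,h,np.linalg.norm(h[:2]-[.522,-.160]))
print("gear",[f(*p,.092) for p in((175,350),(320,350),(320,491),(167,491))])
print("jaws top",[f(*p,.07) for p in((155,47),(319,50),(152,287),(320,290),(155,122),(322,120))])
print("block top",[f(*p,.07) for p in((150,140),(317,148),(308,240),(140,236))])
e=d["scene"]; print("hub scene",[ray(e,245+(604-520)/2,255+84/2,z).round(4) for z in(.104,.108,.115,.12)])
```

```text
0.108 [ 0.5144 -0.2197  0.108 ] 0.06018180788244901
0.115 [ 0.5131 -0.2186  0.115 ] 0.05927200013497097
0.12 [ 0.5121 -0.2178  0.12  ] 0.05864170870634654
gear [array([ 0.5494, -0.1842,  0.092 ]), array([ 0.5482, -0.2581,  0.092 ]), array([ 0.4754, -0.2549,  0.092 ]), array([ 0.4765, -0.1778,  0.092 ])]
jaws top [array([ 0.7201, -0.1818,  0.07  ]), array([ 0.7169, -0.2691,  0.07  ]), array([ 0.5883, -0.176 ,  0.07  ]), array([ 0.5853, -0.2638,  0.07  ]), array([ 0.6784, -0.1805,  0.07  ]), array([ 0.678, -0.269,  0.07 ])]
block top [array([ 0.6685, -0.1775,  0.07  ]), array([ 0.6626, -0.2657,  0.07  ]), array([ 0.6124, -0.2587,  0.07  ]), array([ 0.616 , -0.1706,  0.07  ])]
hub scene [array([ 0.5225, -0.2242,  0.104 ]), array([ 0.5243, -0.2261,  0.108 ]), array([ 0.5276, -0.2293,  0.115 ]), array([ 0.5299, -0.2317,  0.12  ])]
```

>>> {"api": "move_arm", "payload": {"steps": [{"spin":0.1416},{"spin":0.1416},{"spin":0.1416},{"spin":0.1416},{"spin":0.1416},{"spin":0.1416},{"spin":0.1416},{"spin":0.1416}], "claw": 5}}

```text
$.steps[0]: bad value
```

>>> {"api": "move_arm", "payload": {"steps": [{"dx":0,"dy":0,"dz":0,"spin":0.14},{"dx":0,"dy":0,"dz":0,"spin":0.14},{"dx":0,"dy":0,"dz":0,"spin":0.14},{"dx":0,"dy":0,"dz":0,"spin":0.14},{"dx":0,"dy":0,"dz":0,"spin":0.14},{"dx":0,"dy":0,"dz":0,"spin":0.14},{"dx":0,"dy":0,"dz":0,"spin":0.14},{"dx":0,"dy":0,"dz":0,"spin":0.153}], "claw": 5}}

```text
time: 0.9
ee_pos: [0.2643, 0.5663, 0.4043]
eef_rot: [0.708, 0.706, -0.0, 0.0]
ft_force: [-0.2, -0.6, -0.3]
width: 0.0501
grip_force: 0.0
```

>>> {"api": "move_arm", "payload": {"steps": [{"dx":-3,"dy":3,"dz":0,"spin":0},{"dx":-3,"dy":3,"dz":0,"spin":0},{"dx":-3,"dy":3,"dz":0,"spin":0},{"dx":-3,"dy":3,"dz":0,"spin":0},{"dx":-4,"dy":2.5,"dz":0,"spin":0},{"dx":-4,"dy":2.5,"dz":0,"spin":0},{"dx":-4,"dy":2.5,"dz":0,"spin":0},{"dx":-4,"dy":2.5,"dz":0,"spin":0},{"dx":-4.5,"dy":1,"dz":0,"spin":0},{"dx":-4.5,"dy":1,"dz":0,"spin":0},{"dx":-4.5,"dy":1,"dz":0,"spin":0},{"dx":-4.5,"dy":0.8,"dz":0,"spin":0}]}}

```text
time: 2.1
ee_pos: [0.5243, 0.1054, 0.4045]
eef_rot: [0.706, 0.708, -0.0, -0.0]
ft_force: [1.1, 0.3, 0.2]
width: 0.0498
grip_force: 0.0
```

>>> {"api": "move_arm", "payload": {"steps": [{"dx":-4.5,"dy":0,"dz":0,"spin":0},{"dx":-4.5,"dy":0,"dz":0,"spin":0},{"dx":-4.5,"dy":0,"dz":0,"spin":0},{"dx":-4.5,"dy":0,"dz":0,"spin":0},{"dx":-4.5,"dy":0,"dz":0,"spin":0},{"dx":-3,"dy":0,"dz":0,"spin":0},{"dx":-1,"dy":0,"dz":0,"spin":0},{"dx":0,"dy":0,"dz":0,"spin":0},{"dx":0,"dy":0,"dz":0,"spin":0}]}}

```text
time: 3.0
ee_pos: [0.5256, -0.1561, 0.4044]
eef_rot: [0.705, 0.709, 0.0, -0.0]
ft_force: [0.7, 0.7, 0.1]
width: 0.0496
grip_force: 0.0
```

>>> {"api": "move_arm", "payload": {"steps": [{"dx":-0.4,"dy":-0.35,"dz":2,"spin":0},{"dx":0,"dy":0,"dz":2,"spin":0},{"dx":0,"dy":0,"dz":2,"spin":0},{"dx":0,"dy":0,"dz":2,"spin":0},{"dx":0,"dy":0,"dz":1.5,"spin":0},{"dx":0,"dy":0,"dz":1,"spin":0},{"dx":0,"dy":0,"dz":0.5,"spin":0},{"dx":0,"dy":0,"dz":0,"spin":0}]}}

```text
time: 3.8
ee_pos: [0.5219, -0.1613, 0.2945]
eef_rot: [0.706, 0.709, -0.0, -0.0]
ft_force: [-0.2, 0.3, 0.7]
width: 0.0497
grip_force: 0.0
```

>>> {"api": "move_arm", "payload": {"steps": [{"dx":0,"dy":0,"dz":0,"spin":0},{"dx":0,"dy":0,"dz":0,"spin":0},{"dx":0,"dy":0,"dz":0,"spin":0},{"dx":0,"dy":0,"dz":0,"spin":0},{"dx":0,"dy":0,"dz":0,"spin":0},{"dx":0,"dy":0,"dz":0,"spin":0}], "claw": 1.5, "squeeze": 30}}

```text
time: 4.4
ee_pos: [0.5216, -0.1618, 0.2949]
eef_rot: [0.706, 0.708, -0.0, -0.0]
ft_force: [-4.0, 1.2, 4.6]
width: 0.0211
grip_force: 30.0
```

Run:
```python
import numpy as np
from bench import telemetry
s=telemetry.read_state();print(s["ee_pos"],s["ft_force"],s["width"],s["grip_force"])
a=np.radians(80.9)-np.radians(10)*np.arange(0,37)
P=np.c_[np.sin(a),np.cos(a)]*6.0   # tool dx=world y, dy=world x, cm
for i,q in enumerate(np.diff(P,axis=0)): print(i,q.round(2))
```

```text
[ 0.52159231 -0.16175552  0.29487891] [-4.01583729  1.19371005  4.55818564] 0.021075885487071483 29.98324885033071
0 [-0.25  1.01]
1 [-0.43  0.95]
2 [-0.59  0.87]
3 [-0.73  0.75]
4 [-0.85  0.61]
5 [-0.94  0.46]
6 [-1.01  0.29]
7 [-1.04  0.11]
8 [-1.04 -0.07]
9 [-1.01 -0.25]
10 [-0.95 -0.43]
11 [-0.87 -0.59]
12 [-0.75 -0.73]
13 [-0.61 -0.85]
14 [-0.46 -0.94]
15 [-0.29 -1.01]
16 [-0.11 -1.04]
17 [ 0.07 -1.04]
18 [ 0.25 -1.01]
19 [ 0.43 -0.95]
20 [ 0.59 -0.87]
21 [ 0.73 -0.75]
22 [ 0.85 -0.61]
23 [ 0.94 -0.46]
24 [ 1.01 -0.29]
25 [ 1.04 -0.11]
26 [1.04 0.07]
27 [1.01 0.25]
28 [0.95 0.43]
29 [0.87 0.59]
30 [0.75 0.73]
31 [0.61 0.85]
32 [0.46 0.94]
33 [0.29 1.01]
34 [0.11 1.04]
35 [-0.07  1.04]
```

>>> {"api": "move_arm", "payload": {"steps": [{"dx":-0.25,"dy":1.01,"dz":0,"spin":0},{"dx":-0.43,"dy":0.95,"dz":0,"spin":0},{"dx":-0.59,"dy":0.87,"dz":0,"spin":0},{"dx":-0.73,"dy":0.75,"dz":0,"spin":0},{"dx":-0.85,"dy":0.61,"dz":0,"spin":0},{"dx":-0.94,"dy":0.46,"dz":0,"spin":0},{"dx":0,"dy":0,"dz":0,"spin":0}]}}

```text
time: 5.1
ee_pos: [0.5694, -0.2001, 0.2949]
eef_rot: [0.706, 0.708, 0.0, 0.001]
ft_force: [3.4, -1.1, 3.0]
width: 0.0211
grip_force: 30.0
```

>>> {"api": "move_arm", "payload": {"steps": [{"dx":-1.01,"dy":0.29,"dz":0,"spin":0},{"dx":-1.04,"dy":0.11,"dz":0,"spin":0},{"dx":-1.04,"dy":-0.07,"dz":0,"spin":0},{"dx":-1.01,"dy":-0.25,"dz":0,"spin":0},{"dx":-0.95,"dy":-0.43,"dz":0,"spin":0},{"dx":-0.87,"dy":-0.59,"dz":0,"spin":0},{"dx":-0.75,"dy":-0.73,"dz":0,"spin":0},{"dx":-0.61,"dy":-0.85,"dz":0,"spin":0},{"dx":-0.46,"dy":-0.94,"dz":0,"spin":0},{"dx":-0.29,"dy":-1.01,"dz":0,"spin":0},{"dx":-0.11,"dy":-1.04,"dz":0,"spin":0},{"dx":0.07,"dy":-1.04,"dz":0,"spin":0}]}}

```text
time: 6.3
ee_pos: [0.5026, -0.2804, 0.2949]
eef_rot: [0.706, 0.708, 0.0, 0.0]
ft_force: [4.9, 3.9, 3.6]
width: 0.0214
grip_force: 30.0
```

Run:
```python
from bench import telemetry, imaging
import cv2,numpy as np
s=telemetry.read_state();print(s["ee_pos"],s["ft_force"])
p=s["ee_pos"][:2]-[.5125,-.219];print(np.linalg.norm(p),np.degrees(np.arctan2(p[1],p[0])))
T=imaging.camera("top")["img"];S=imaging.camera("scene")["img"]
a=cv2.resize(T[115:275,340:480],None,fx=2.8,fy=2.8,interpolation=cv2.INTER_CUBIC)
b=cv2.resize(S[255:395,245:385],None,fx=2.8,fy=2.8,interpolation=cv2.INTER_CUBIC)
o=np.zeros((448,792,3),np.uint8);o[:,:392]=a;o[:392,400:]=b
cv2.imwrite("pics/crop2.png",o[:,:,::-1])
```

```text
[ 0.50259273 -0.28042892  0.29486981] [4.90832818 3.90150369 3.58924218]
0.06222271465604086 -99.16177999931101
```

View pics/crop2.png

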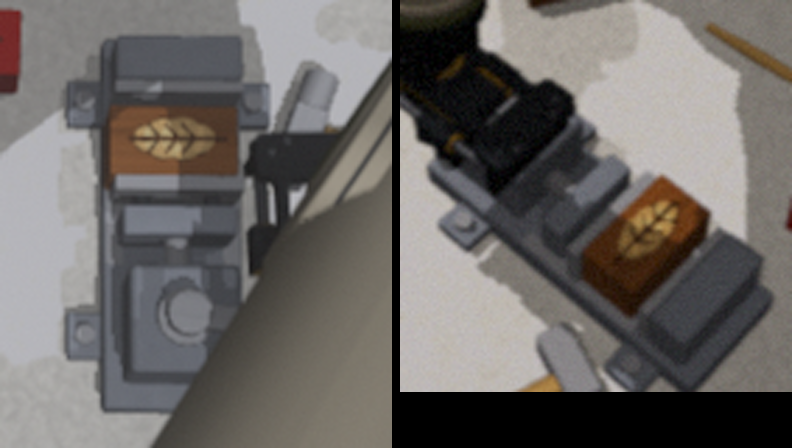

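The block at (173,140) in the left crop is now square against the sliding jaw, with a gap left to the fixed jaw. The crank is turning as planned, so I keep going.

>>> {"api": "move_arm", "payload": {"steps": [{"dx":0.25,"dy":-1.01,"dz":0,"spin":0},{"dx":0.43,"dy":-0.95,"dz":0,"spin":0},{"dx":0.59,"dy":-0.87,"dz":0,"spin":0},{"dx":0.73,"dy":-0.75,"dz":0,"spin":0},{"dx":0.85,"dy":-0.61,"dz":0,"spin":0},{"dx":0.94,"dy":-0.46,"dz":0,"spin":0},{"dx":1.01,"dy":-0.29,"dz":0,"spin":0},{"dx":1.04,"dy":-0.11,"dz":0,"spin":0},{"dx":1.04,"dy":0.07,"dz":0,"spin":0}]}}

```text
time: 7.3
ee_pos: [0.4532, -0.2123, 0.295]
eef_rot: [0.706, 0.708, 0.0, 0.002]
ft_force: [12.4, -6.4, -6.7]
width: 0.0212
grip_force: 29.9
```

```bash
cat > look.py <<'E'
import sys,cv2,numpy as np
from bench import telemetry, imaging
s=telemetry.read_state();print(s["time"],s["ee_pos"],s["ft_force"])
p=s["ee_pos"][:2]-[.5125,-.219];print(np.linalg.norm(p),np.degrees(np.arctan2(p[1],p[0])))
T=imaging.camera("top")["img"];S=imaging.camera("scene")["img"]
a=cv2.resize(T[115:275,340:480],None,fx=2.8,fy=2.8,interpolation=cv2.INTER_CUBIC)
b=cv2.resize(S[255:395,245:385],None,fx=2.8,fy=2.8,interpolation=cv2.INTER_CUBIC)
o=np.zeros((448,792,3),np.uint8);o[:,:392]=a;o[:392,400:]=b
cv2.imwrite(sys.argv[1],o[:,:,::-1])
E
python3 look.py pics/crop3.png
```

```text
7.3 [ 0.45322975 -0.21228986  0.29499349] [12.43162358 -6.44544386 -6.74568023]
0.05964888098515907 173.54090082118688
```

View pics/crop3.png

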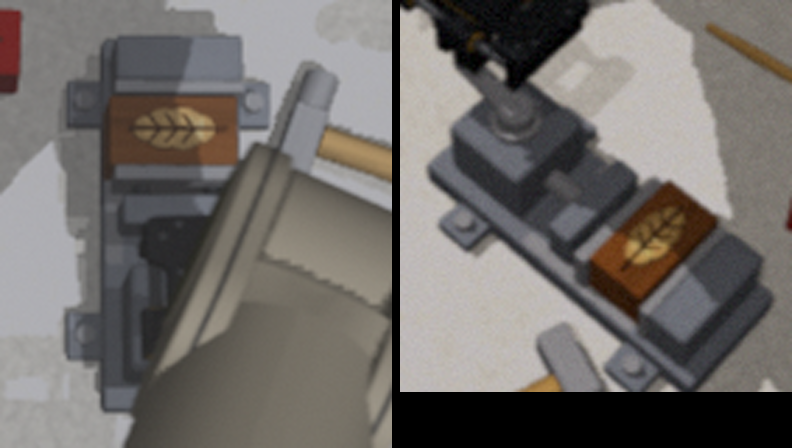

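Only a thin gap is left at the fixed jaw (crop y about 90–96). I continue while watching the force.

>>> {"api": "move_arm", "payload": {"steps": [{"dx":1.01,"dy":0.35,"dz":0,"spin":0},{"dx":0.95,"dy":0.48,"dz":0,"spin":0},{"dx":0.87,"dy":0.59,"dz":0,"spin":0},{"dx":0,"dy":0,"dz":0,"spin":0}]}}

```text
time: 7.8
ee_pos: [0.4671, -0.1832, 0.2948]
eef_rot: [0.705, 0.709, -0.0, 0.0]
ft_force: [2.1, 2.0, 5.0]
width: 0.0213
grip_force: 30.0
```

>>> {"api": "move_arm", "payload": {"steps": [{"dx":0.75,"dy":0.73,"dz":0,"spin":0},{"dx":0.61,"dy":0.85,"dz":0,"spin":0},{"dx":0.46,"dy":0.94,"dz":0,"spin":0},{"dx":0,"dy":0,"dz":0,"spin":0}]}}

```text
time: 8.2
ee_pos: [0.4924, -0.165, 0.2948]
eef_rot: [0.706, 0.709, -0.0, -0.0]
ft_force: [0.7, 3.6, 5.4]
width: 0.0209
grip_force: 30.0
```

```bash
python3 look.py pics/crop4.png
```

```text
8.2 [ 0.49236489 -0.16504726  0.29484465] [0.67527881 3.58634971 5.39709793]
0.05758750296892073 110.46552781740385
```

View pics/crop4.png

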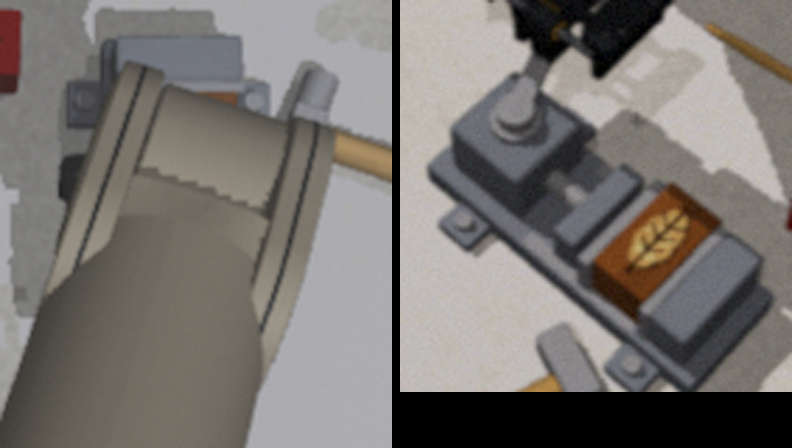

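The blank is at or almost at the fixed jaw. From here I track the leaf centroid against crank angle to find where it stops.

```bash
cat > tr.py <<'E'
import cv2,numpy as np
from bench import telemetry, imaging
def m(b):
    h=cv2.cvtColor(b,cv2.COLOR_RGB2HSV); out=[]
    for lo,hi in(((3,90,40),(30,255,255)),((12,60,110),(30,170,255))):
        k=cv2.inRange(h,lo,hi); k[:30]=0
        n,l,st,ce=cv2.connectedComponentsWithStats(k)
        ok=[i for i in range(1,n) if 40<ce[i][0]*1<130 and 40<ce[i][1]<120 and st[i,0]>0]
        i=max(ok,key=lambda i:st[i,4]); out+=[st[i,4],*ce[i].round(2)]
    return [float(v) for v in out]
if __name__=="__main__":
    import pickle
    d=pickle.load(open("c0.pkl","rb")); print(0,m(d["scene"]["img"][255:395,245:385]))
    for i in(2,3,4):
        o=cv2.imread(f"pics/crop{i}.png")[:392,400:792,::-1]
        print(i,m(cv2.resize(np.ascontiguousarray(o),(140,140),interpolation=cv2.INTER_AREA)))
    s=telemetry.read_state();print(s["time"],s["ee_pos"],s["ft_force"])
    print("now",m(imaging.camera("scene")["img"][255:395,245:385]))
E
python3 tr.py
```

```text
0 [1103.0, 84.59, 84.72, 239.0, 86.44, 81.27]
2 [1091.0, 85.78, 85.73, 133.0, 90.98, 77.86]
3 [1120.0, 88.46, 88.16, 108.0, 87.24, 89.08]
4 [1061.0, 89.33, 88.44, 274.0, 91.67, 84.91]
8.3 [ 0.49218755 -0.165095    0.29485614] [3.48553354 1.21550261 3.86503323]
now [1058.0, 89.39, 88.42, 267.0, 91.76, 84.86]
```

>>> {"api": "move_arm", "payload": {"steps": [{"dx":0.29,"dy":1.01,"dz":0,"spin":0},{"dx":0.11,"dy":1.04,"dz":0,"spin":0},{"dx":-0.07,"dy":1.04,"dz":0,"spin":0},{"dx":0,"dy":0,"dz":0,"spin":0}]}}

```text
time: 8.75
ee_pos: [0.5235, -0.162, 0.2949]
eef_rot: [0.706, 0.709, -0.0, -0.0]
ft_force: [1.3, 1.4, 6.1]
width: 0.0209
grip_force: 30.0
```

```bash
python3 tr.py|tail -2
```

```text
8.75 [ 0.52348327 -0.16196032  0.29487589] [1.34755342 1.39115468 6.06423504]
now [1057.0, 89.31, 88.47, 266.0, 91.67, 84.9]
```

>>> {"api": "move_arm", "payload": {"steps": [{"dx":-0.25,"dy":1.01,"dz":0,"spin":0},{"dx":-0.43,"dy":0.95,"dz":0,"spin":0},{"dx":-0.59,"dy":0.87,"dz":0,"spin":0},{"dx":0,"dy":0,"dz":0,"spin":0}]}}

```text
time: 9.2
ee_pos: [0.5517, -0.1749, 0.2949]
eef_rot: [0.706, 0.708, -0.0, -0.0]
ft_force: [1.4, 0.6, 5.5]
width: 0.021
grip_force: 30.0
```

```bash
python3 tr.py|tail -2; python3 look.py pics/crop5.png
```

```text
9.2 [ 0.551705   -0.17487114  0.29488885] [1.37667312 0.6312448  5.50573886]
now [1063.0, 89.37, 88.41, 242.0, 90.99, 85.61]
9.25 [ 0.55159246 -0.17474564  0.29489381] [2.30141129 0.99913424 5.08896327]
0.05904802649304674 48.54395899101514
```

View pics/crop5.png

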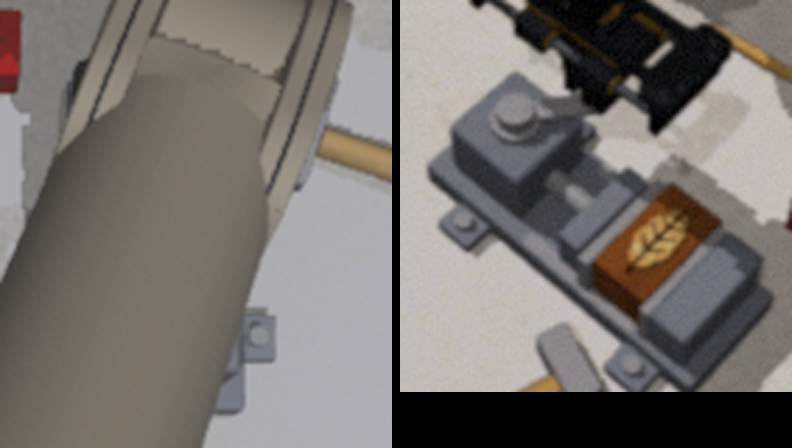

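The leaf centroid stopped moving between the last two looks before 330° of crank. The slide has gone on at least 5 mm since, and there's been no hard-stop force. The blank is square between both jaws, so I release and retreat.

>>> {"api": "move_arm", "payload": {"steps": [{"dx":0,"dy":0,"dz":0,"spin":0},{"dx":0,"dy":0,"dz":0,"spin":0},{"dx":0,"dy":0,"dz":0,"spin":0},{"dx":0,"dy":0,"dz":0,"spin":0},{"dx":0,"dy":0,"dz":0,"spin":0}], "claw": 4.5}}

```text
time: 9.85
ee_pos: [0.5515, -0.1742, 0.2945]
eef_rot: [0.706, 0.709, -0.0, -0.0]
ft_force: [-1.0, 0.7, -0.5]
width: 0.0443
grip_force: 0.0
```

>>> {"api": "move_arm", "payload": {"steps": [{"dx":0,"dy":0,"dz":-0.5,"spin":0},{"dx":0,"dy":0,"dz":-1.5,"spin":0},{"dx":0,"dy":0,"dz":-2.5,"spin":0},{"dx":0,"dy":0,"dz":-3,"spin":0},{"dx":0,"dy":0,"dz":-3,"spin":0},{"dx":4,"dy":0,"dz":0,"spin":0},{"dx":4,"dy":0,"dz":0,"spin":0},{"dx":4,"dy":0,"dz":0,"spin":0},{"dx":4,"dy":0,"dz":0,"spin":0},{"dx":4,"dy":0,"dz":0,"spin":0},{"dx":4,"dy":0,"dz":0,"spin":0},{"dx":4,"dy":0,"dz":0,"spin":0}]}}

```text
time: 11.05
ee_pos: [0.5503, 0.1071, 0.4014]
eef_rot: [0.706, 0.708, 0.001, 0.0]
ft_force: [0.2, -0.4, 0.3]
width: 0.0451
grip_force: 0.0
```

>>> {"api": "move_arm", "payload": {"steps": [{"dx":4,"dy":0,"dz":0,"spin":0},{"dx":2,"dy":0,"dz":0,"spin":0},{"dx":0,"dy":0,"dz":0,"spin":0},{"dx":0,"dy":0,"dz":0,"spin":0}]}}

```text
time: 11.45
ee_pos: [0.5504, 0.1654, 0.4007]
eef_rot: [0.706, 0.709, 0.0, 0.0]
ft_force: [-0.6, -0.2, -0.3]
width: 0.0447
grip_force: 0.0
```

```bash
python3 tr.py|tail -2; python3 look.py pics/crop6.png
```

```text
11.45 [0.55036765 0.16544983 0.40068403] [-0.59137645 -0.16054589 -0.344113  ]
now [1053.0, 89.32, 88.53, 253.0, 91.58, 84.85]
11.5 [0.5505116  0.1645536  0.40061324] [ 0.59096596 -0.50852143  0.17556994]
0.38543254006045835 84.34025407780996
```

View pics/crop6.png

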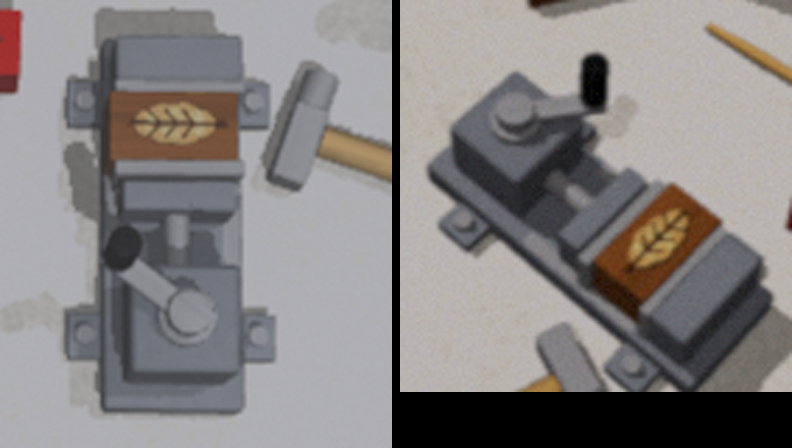

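The blank at (174,127) sits square and flat between both jaw plates. The crank stayed put at (125,248) and the gripper is well clear, so I hand in.

```bash
python3 -c "
from bench import job; print(job.close_job())"
```

```text
the job is handed in; nothing more can be done
None
```

The blank is clamped square and flat in the right-hand vise (seen from above), with the slide an estimated 5–8 mm past first contact (about 16–22 N); the handle is released and the job was handed in at about 11.5 s.

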